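Free a sample jar from its carrier and put it on the balance

TASK

Lift the retaining bar straight out of the two brackets of the bottle carrier and lay it flat on the floor of the white tray. Then take the straight-sided jar with the wide cap out of the carrier and stand it gently on the steel pan of the balance, keeping it upright all the way.

Things in the scene. Friction and masses are not known exactly. Their poses are not given: they have to be found in the camera images.
- bar: Aluminium bar, 210 (y) x 20 (x) x 10 mm, 0.16 kg; origin: centre of underside, z up. Black grip at mid-length on its top, 14 (x) x 50 (y), 10 to 50 above the origin: pinch it across x. Starts level, underside 110 above the table, loose in two open-topped brackets of the fixed carrier, 92 either side of its centre (slots 28 wide, prongs 50 wide over all in x, ending 126 up); lifts straight out.
- jar: Straight clear glass jar, 38 mm diameter, 100 tall; black cap 38 wide, 24 tall; 0.14 kg; origin: centre of base, z up. In any of the carrier's 3 cells (44 square, floor 4 and walls 36 above the table), a row under the bar, 48 apart; its neighbours, as tall, have narrow necks and 20 mm caps. Grip the cap across the bar's starting x. A like jar out on the bench is not meant.
- tray: Shallow white open tray, fixed, 150 (x) x 260 (y) x 24 mm high outside, walls and floor 4 thick; origin at the centre of its underside, z up. The bar fits in it lengthwise along y.
- balance: White laboratory balance, fixed, 230 (x) x 180 (y) mm; origin at the centre of its underside, z up; grey strip with dark display at its -x end. Its square steel pan, 150 x 150, is centred 30 to +x of the origin, flat top 75 above the table; it does not give. The stirrer with a white plate at the bench's side is not the balance.
Things that resemble listed ones, but are neither listed nor needed, are in the scene too. Leave any green or purple look-alike of the jar alone.

How it is judged:
By the outcome, as a careful person would: the job done as asked, in the order asked, and still so for the second after the job is handed in, with the robot touching nothing.
It also fails if it takes over 72 s, if anything falls off the work surface, if the arm or the gripper's body presses on something with over 40 N, if the wrist force passes 120 N, or if a joint passes its speed limit or range.

ROBOT

A 7-joint arm with a two-finger parallel gripper is mounted at the origin on the work surface. World frame = base frame: x ahead of the robot, y to its left, z up, the work surface at z = 0. Lengths are in m, angles in rad, forces in N, time in s.
With the tool pointing down it reaches from about 0.4 to 0.875 m from the base axis. Payload 19.3 kg.
Tool frame: the origin (TCP) lies midway between the tips of the shut fingers; the grasp point (between the pads) lies robot.tcp_to_grasp behind it (robot.tcp_to_grasp is the distance from the TCP to the grasp point, in m); z points along the fingers, y is the line along which they close (so a half turn about z gives the same grasp; the last joint's range is limited). The gripper opens to 85 mm and grips with 20 to 120 N. Pads are 22 mm wide; open, the fingers measure 114 mm over their backs; the gripper's body (76 mm by 85 mm) begins 54 mm behind the grasp point. The pads swing forward as they close: fully open they stand 13 mm farther back than shut.
Start: joints at [1.12, 0.521, -0.036, 1.599, 0.021, 1.021, -0.113], TCP at [0.232, -0.58, 0.211] pointing down, gripper open.
Joint ranges: [-2.91, 2.91], [-0.3, 2.13], [-1.5, 1.42], [0.17, 2.43], [-1.26, 4.41], [0.16, 1.93], [-2.52, 2.52]. Speed limits (rad/s): [1.89, 1.89, 2.39, 2.39, 3.01, 3.01, 3.01].

INTERFACE

Orientations are given as a rotation vector (axis times angle).
In Python, from rig import sensors, imaging, workorder, spotter, robot gives the robot as it stands.
- The arm moves only by the tool drive_tool, never from a script. Its argument "moves" is a list of rows, each an object of numbers: "tx", "ty", "tz": the shift along the tool's x, y, z in cm; "rx", "ry", "rz": the turn, a rotation vector about the tool's x, y, z in rad; "hand": the opening in per cent of the stroke, from 0 (shut) to 100 (fully open). In form: [{"tx": .., "ty": .., "tz": .., "rx": .., "ry": .., "rz": .., "hand": ..}, ...]. A call has 1 to 5 rows; each row shifts and turns the commanded pose from where the row before left it, along the tool's axes as they then stand; what a row does not reach is not made up. A row lasts 1/10 s, in which the tool goes at most 50 mm and 8.59 degrees, less where a joint would pass 70% of its speed; a pose out of reach is approached as far as the arm can. A call with a gripper value outside its range is refused whole. The fingers move at their own pace and stop on an object; "grip_force" is the grip in N (left out, the last holds). Time passes only in rows, so rows that do not move let the fingers close. It gives the time, the measured TCP pose, the force, the opening and the grip force at its end, in the units of the state.
- sensors.get_obs(): the state, without advancing time (a new reading comes with each control period).
- imaging.read_camera(name): name is "scene" or "top" or "wrist"; returns a dict with "pixels" (420x560x3 uint8, red, green, blue), "range_z" (420x560 float32, m along the optical axis (not along the pixel's ray), 0 where there is no reading), "K" (3x3 intrinsics, pixels), "dist" ([k1, k2, p1, p2, k3] as OpenCV has them; the pictures are not rectified), "T" (4x4, takes a point from camera to world coordinates). Camera axes: x right, y down, z forward; pixel columns grow to the right and rows downward; lengths in m; the calibration is good to about 2 mm. A picture is of the moment at which its call begins.
- workorder.job_done(): hands the job in; it is judged then, once.
Trained networks look in a picture, given as the dict that the camera call returned (one of the last four; its "shot" number tells which), for a name from the list of things; names that differ only in an ending like _2 or _b are one class to them, and where a whole thing is asked for, a point or a joint stands for the part that bears it (a point fixed in the world has none). Each returns a list of dicts, best first, with "confidence" (0 to 1); they miss things now and then, are a little off and sometimes report something else, mostly with a low value. They report only what shows in the picture. A call takes as long as a camera call. They do not tell look-alikes from the thing itself.
- spotter.regions_of(label, picture): "mask" (420x560 bool, what is visible of it) and "centre" ([column, row] in pixels, amid what is visible of it).
The state is a dict: "clock": time; "joint_positions": joint angles; "joint_velocities": joint speeds; "tau": joint torques, N m; "position": TCP position; "eef_rot": TCP orientation; "wrist_force": force on the tool from outside, world axes, zero at the start; "ft_torque": the same for the moment, N m; "gripper_width": finger opening in m; "finger_force": force on a finger pad.
Only numpy, scipy, OpenCV 4.12 (cv2) and the standard library are available. Lean on these libraries where they do the work, as an engineer would, in place of code of your own. Each camera call takes 0.05 s, during which the arm holds its last target. There are 200 camera calls.

## Working session

There is one attempt and no reset: what is moved stays moved. The work goes in short steps, Python scripts to look and compute and a tool call to move; the robot and the scene stay as the last step left them, time stands still between calls to the robot, and variables do not carry over. Pictures are saved under pics/ and viewed, at most 10 in all, crops included, and the job is handed in when it is done.

Besides the shell and the picture viewer there is one more tool, called after ">>>" in YAML: its name, and indented under it one key for each argument. drive_tool: Moves the arm, as the interface text tells. Its arguments: {"type":"object","properties":{"moves":{"type":"array","items":{"type":"object","properties":{"tx":{"type":"number"},"ty":{"type":"number"},"tz":{"type":"number"},"rx":{"type":"number"},"ry":{"type":"number"},"rz":{"type":"number"},"hand":{"type":"number"}}}},"grip_force":{"type":"number"}},"required":["moves"]}

```bash
ls; mkdir -p pics; cat > h.py <<'E'
import numpy as np, cv2
from rig import sensors, imaging, workorder, spotter, robot
def world(p,mask=None):
    K,d=np.array(p["K"]),np.array(p["dist"],float)
    h,w=p["range_z"].shape
    v,u=np.nonzero((p["range_z"]>0)&(mask if mask is not None else True))
    n=cv2.undistortPoints(np.stack([u,v],1).astype(float)[:,None],K,d)[:,0]
    z=p["range_z"][v,u]
    c=np.c_[n*z[:,None],z]
    T=np.array(p["T"]); return c@T[:3,:3].T+T[:3,3],np.c_[u,v]
def save(p,n,crop=None,s=1):
    im=p["pixels"][:,:,::-1]
    if crop: im=im[crop[1]:crop[3],crop[0]:crop[2]]
    cv2.imwrite(n,cv2.resize(im,None,fx=s,fy=s,interpolation=cv2.INTER_CUBIC))
E
python3 - <<'E'
from h import *
print(sensors.get_obs(),robot.tcp_to_grasp)
np.set_printoptions(precision=4,suppress=True)
a=imaging.read_camera("scene");b=imaging.read_camera("top")
ims=[]
for n,p in(("scene",a),("top",b)):
    print(n,p["T"])
    save(p,f"pics/{n}1.png",s=1.4)
    for l in("bar","jar","tray","balance"):
        for r in spotter.regions_of(l,p):
            w,_=world(p,r["mask"])
            print(n,l,round(r["confidence"],2),np.round(r["centre"]),np.percentile(w,[2,50,98],axis=0).round(3).tolist())
E
```

```text
pics
{'clock': 0.0, 'joint_positions': array([ 1.1197965 ,  0.5220382 , -0.03634306,  1.60002942,  0.02121429,
        1.02112737, -0.1128267 ]), 'joint_velocities': array([ 0.00023858,  0.00040111, -0.0011423 , -0.00102311, -0.00078761,
        0.00013062, -0.00093471]), 'tau': array([-1.50871278e-03, -9.27110553e+01,  1.97883099e+00, -3.69936311e+01,
        1.75639131e-02,  8.25243071e-03,  9.27771993e-06]), 'position': array([ 0.23211143, -0.57988279,  0.21020285]), 'eef_rot': array([-3.08367182e+00, -5.94305820e-01,  5.04370152e-04]), 'wrist_force': array([-0.27895946, -0.16380335,  0.01042559]), 'ft_torque': array([-0.05776008, -0.03701784, -0.06223797]), 'finger_force': 0.0, 'gripper_width': 0.08502364622258428} 0.0187
scene [[-0.4787  0.586  -0.6539  1.2804]
 [ 0.8779  0.3283 -0.3485  0.403 ]
 [ 0.0104 -0.7409 -0.6716  0.8907]
 [ 0.      0.      0.      1.    ]]
scene bar 0.59 [268. 232.] [[0.59, -0.074, 0.112], [0.62, 0.027, 0.12], [0.645, 0.117, 0.161]]
scene jar 0.8 [203. 227.] [[0.584, -0.156, 0.005], [0.606, -0.134, 0.065], [0.614, -0.124, 0.101]]
scene jar 0.74 [247. 24
[... 490 characters left out ...]
  0.0464  0.4588]
 [-0.9994 -0.0268  0.0225 -0.0245]
 [-0.0212 -0.047  -0.9987  1.1415]
 [ 0.      0.      0.      1.    ]]
top bar 0.7 [273. 159.] [[0.588, -0.077, 0.035], [0.613, 0.016, 0.12], [0.644, 0.115, 0.161]]
top jar 0.88 [348. 172.] [[0.578, -0.159, 0.028], [0.592, -0.14, 0.099], [0.612, -0.125, 0.104]]
top jar 0.8 [279. 221.] [[0.471, -0.019, 0.095], [0.489, -0.002, 0.1], [0.506, 0.014, 0.103]]
top jar 0.7 [293. 174.] [[0.585, -0.044, 0.013], [0.589, -0.029, 0.095], [0.62, -0.014, 0.106]]
top tray 0.88 [132. 218.] [[0.413, 0.222, -0.0], [0.49, 0.352, 0.005], [0.567, 0.475, 0.025]]
top balance 0.97 [423. 242.] [[0.344, -0.414, 0.033], [0.455, -0.314, 0.072], [0.568, -0.222, 0.078]]
```

View pics/scene1.png

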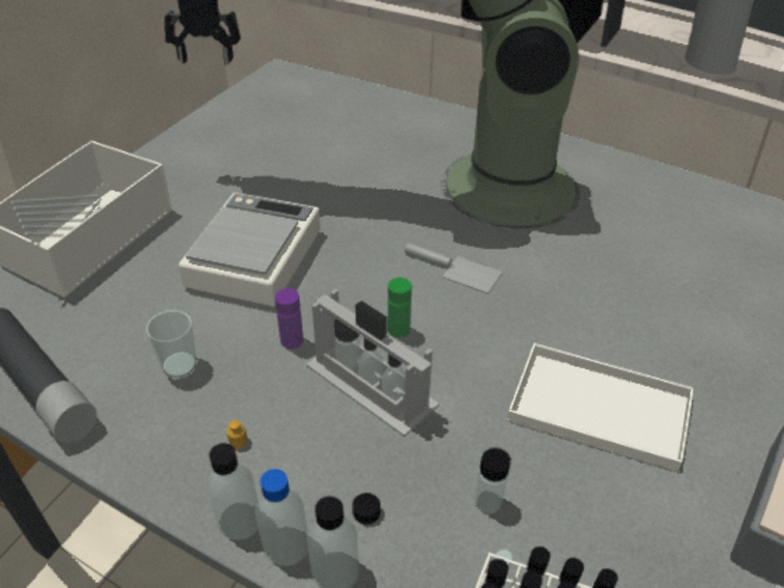

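View pics/top1.png

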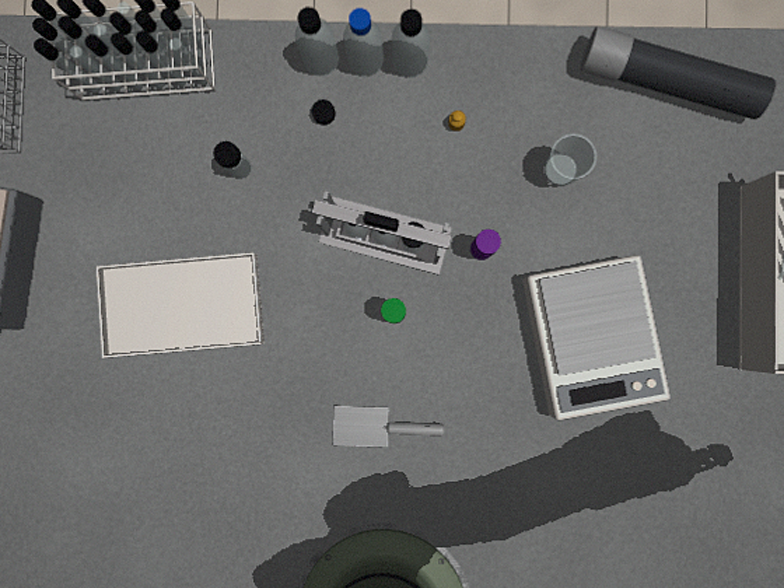

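```bash
python3 - <<'E'
from h import *
p=imaging.read_camera("scene")
save(p,"pics/crop1.png",(180,170,350,300),4.5)
p=imaging.read_camera("top")
w,uv=world(p)
m=(w[:,2]>.105)&(w[:,2]<.165)&(abs(w[:,0]-.615)<.06)&(abs(w[:,1]-.02)<.13)
q=w[m]
for lo,hi in((.153,.165),(.116,.1235),(.1235,.13)):
    s=q[(q[:,2]>lo)&(q[:,2]<hi)]
    r=cv2.minAreaRect(s[:,:2].astype(np.float32)*1000)
    print(lo,len(s),np.median(s[:,2]),r,s[:,:2].mean(0))
# tray, balance
for l in("tray","balance"):
    r=spotter.regions_of(l,p)[0]; s,_=world(p,r["mask"])
    print(l,cv2.minAreaRect(s[:,:2].astype(np.float32)*1000))
    if l=="balance":
        t=s[abs(s[:,2]-.075)<.006];print(cv2.minAreaRect(t[:,:2].astype(np.float32)*1000))
E
```

```text
0.153 178 0.15943224850219423 ((615.2269897460938, 17.48174285888672), (49.58563232421875, 14.158431053161621), 76.32803344726562) [0.61490622 0.01756491]
0.116 759 0.11976561903251715 ((613.7125854492188, 17.889549255371094), (209.45912170410156, 46.887882232666016), 76.62767791748047) [0.6143331  0.01766224]
0.1235 84 0.12577979274892725 ((615.18017578125, 16.1920166015625), (189.8397674560547, 49.75798034667969), 76.59677124023438) [0.61496874 0.01538037]
tray ((490.8643493652344, 353.58154296875), (157.57383728027344, 275.6180725097656), 6.544062614440918)
balance ((453.8265075683594, -322.24859619140625), (243.59616088867188, 183.07113647460938), 12.614031791687012)
((459.2433166503906, -321.603271484375), (204.75094604492188, 152.69285583496094), 12.368618965148926)
```

View pics/crop1.png

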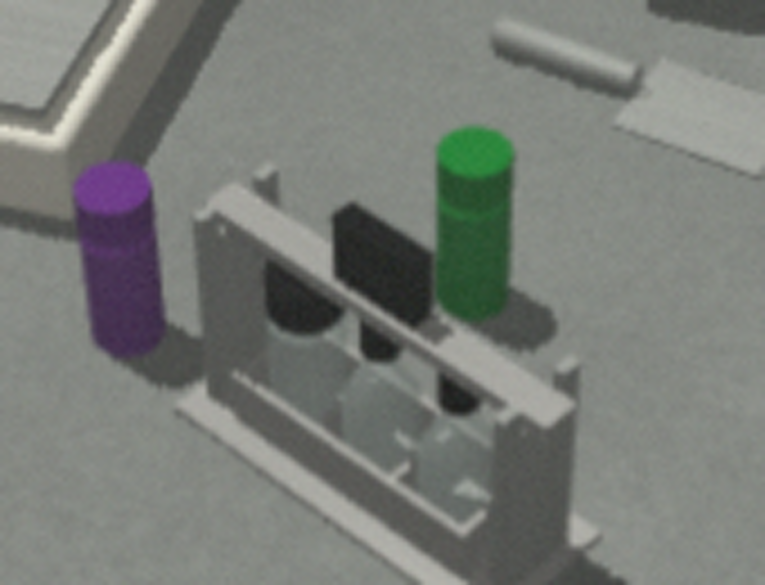

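```bash
python3 - <<'E'
from h import *
p=imaging.read_camera("top")
w,uv=world(p)
def R(s,n): print(n,len(s),cv2.minAreaRect(s[:,:2].astype(np.float32)*1000), np.median(s,axis=0).round(4))
# tray inner floor
T=w[(abs(w[:,0]-.49)<.11)&(abs(w[:,1]-.35)<.16)]
R(T[T[:,2]>.019],"tray rim"); 
f=T[(T[:,2]>.0025)&(T[:,2]<.0065)]; f=f[(abs(f[:,0]-.49)<.05)&(abs(f[:,1]-.35)<.1)];R(f,"floor")
u,v=uv[:,0],uv[:,1]
m=p["pixels"].astype(int); c=m[v,u]
R(w[(abs(w[:,0]-.46)<.14)&(abs(w[:,1]+.32)<.12)&(w[:,2]>.05)&(c.min(1)>195)],"bal white")
pan=(abs(w[:,0]-.48)<.14)&(abs(w[:,1]+.32)<.12)&(abs(w[:,2]-.075)<.003)
print("pan",cv2.minAreaRect(w[pan][:,:2].astype(np.float32)*1000),np.median(w[pan],axis=0))
dark=(abs(w[:,0]-.46)<.16)&(abs(w[:,1]+.32)<.14)&(w[:,2]>.05)&(c.max(1)<60)
print("display",w[dark].mean(0) if dark.any() else None)
# jar cap
cap=(abs(w[:,0]-.6)<.05)&(abs(w[:,1]+.03)<.035)&(w[:,2]>.09)&(w[:,2]<.108)&(c.max(1)<70)
R(w[cap],"cap top view"); print(w[cap].min(0),w[cap].max(0))
p=imaging.read_camera("scene"); w,uv=world(p);c=p["pixels"].astype(int)[uv[:,1],uv[:,0]]
cap=(abs(w[:,0]-.61)<.05)&(abs(w[:,1]+.02)<.04)&(w[:,2]>.078)&(w[:,2]<.108)&(c.max(1)<70)
s=w[cap];print("cap scene",len(s),s.min(0),s.max(0))
# fit circle radius 19 to side points
from scipy.optimize import least_squares
q=s[(s[:,2]<.1)]
r=least_squares(lambda x:np.hypot(*(q[:,:2]-x).T)-.019,[.6,-.03],loss="soft_l1",f_scale=.002);print(r.x,r.cost,np.abs(r.fun).mean())
E
```

```text
tray rim 696 ((490.059326171875, 347.58807373046875), (150.27684020996094, 261.4443359375), 6.5171332359313965) [0.4922 0.3521 0.0237]
floor 2358 ((489.97637939453125, 349.916259765625), (99.78302764892578, 199.9033660888672), 0.08223092555999756) [0.4892 0.3502 0.0043]
bal white 1196 ((456.5771484375, -322.5181884765625), (220.90272521972656, 172.3167266845703), 12.050437927246094) [ 0.4065 -0.33    0.0593]
pan ((485.8872375488281, -315.3326416015625), (150.03921508789062, 152.253662109375), 12.337844848632812) [ 0.48545959 -0.31571016  0.07455713]
display [ 0.37693459 -0.31581156  0.06537775]
cap top view 81 ((603.0739135742188, -29.45018196105957), (30.17131996154785, 35.912200927734375), 86.9572525024414) [ 0.5922 -0.029   0.1034]
[ 0.5851108  -0.04518308  0.09185318] [ 0.6210128  -0.01400871  0.10757925]
cap scene 202 [ 0.602583   -0.04816373  0.08153882] [0.62415613 0.019964   0.10760512]
[ 0.60122165 -0.02984214] 0.001106237665550295 0.005945204216039704
```

The wide-capped jar in the carrier is at scene crop (305,290), in the end cell on the −y side. The other two carrier items have narrow caps at (380,335) and (460,390). Things that could be mistaken for it are purple (115,250), green (475,220) and the clear jar on the bench at top picture (228,155). For the bar, only the one in the brackets with the black grip at (385,265) fits. The balance is at top (600,335) with display, and the tray at (180,305).

```bash
cat >> h.py <<'E'
from scipy.spatial.transform import Rotation as Ro
def plan(pos,deg,n):
    o=sensors.get_obs(); R0=Ro.from_rotvec(o["eef_rot"]); p=np.array(o["position"])
    Rt=Ro.from_euler("z",deg,degrees=True)*Ro.from_euler("x",180,degrees=True)
    w=(R0.inv()*Rt).as_rotvec()/n; d=(np.array(pos)-p)/n; R=R0
    print("at",p.round(4),"dist/row mm",np.linalg.norm(d)*1e3,"deg/row",np.degrees(np.linalg.norm(w)))
    for i in range(n):
        print((R.inv().apply(d)*100).round(2).tolist(),w.round(4).tolist()); R=R*Ro.from_rotvec(w)
E
python3 -c "
from h import *
plan([.615,.0172,.23],76.4,20)"
```

```text
at [ 0.2323 -0.5802  0.2108] dist/row mm 35.488268106340165 deg/row 2.729252499069123
[2.89, -2.06, -0.1] [-0.0, -0.0, -0.0476]
[2.98, -1.92, -0.1] [-0.0, -0.0, -0.0476]
[3.07, -1.78, -0.1] [-0.0, -0.0, -0.0476]
[3.15, -1.63, -0.1] [-0.0, -0.0, -0.0476]
[3.22, -1.48, -0.1] [-0.0, -0.0, -0.0476]
[3.29, -1.32, -0.1] [-0.0, -0.0, -0.0476]
[3.35, -1.16, -0.1] [-0.0, -0.0, -0.0476]
[3.4, -1.0, -0.1] [-0.0, -0.0, -0.0476]
[3.45, -0.84, -0.1] [-0.0, -0.0, -0.0476]
[3.48, -0.68, -0.1] [-0.0, -0.0, -0.0476]
[3.51, -0.51, -0.1] [-0.0, -0.0, -0.0476]
[3.53, -0.34, -0.1] [-0.0, -0.0, -0.0476]
[3.54, -0.17, -0.1] [-0.0, -0.0, -0.0476]
[3.55, -0.0, -0.1] [-0.0, -0.0, -0.0476]
[3.54, 0.17, -0.1] [-0.0, -0.0, -0.0476]
[3.53, 0.33, -0.1] [-0.0, -0.0, -0.0476]
[3.51, 0.5, -0.1] [-0.0, -0.0, -0.0476]
[3.48, 0.67, -0.1] [-0.0, -0.0, -0.0476]
[3.45, 0.83, -0.1] [-0.0, -0.0, -0.0476]
[3.4, 1.0, -0.1] [-0.0, -0.0, -0.0476]
```

>>> drive_tool:
  moves:
    - {"tx":2.9,"ty":-2.1,"tz":-0.1,"rz":-0.048}
    - {"tx":3.0,"ty":-1.9,"tz":-0.1,"rz":-0.048}
    - {"tx":3.1,"ty":-1.8,"tz":-0.1,"rz":-0.048}
    - {"tx":3.15,"ty":-1.6,"tz":-0.1,"rz":-0.048}
    - {"tx":3.2,"ty":-1.5,"tz":-0.1,"rz":-0.048}

```text
schema error: expected keys tx, ty, tz, rx, ry, rz, hand
```

>>> drive_tool:
  moves:
    - {"tx":3.3,"ty":-1.3,"tz":-0.1,"rz":-0.048}
    - {"tx":3.35,"ty":-1.15,"tz":-0.1,"rz":-0.048}
    - {"tx":3.4,"ty":-1.0,"tz":-0.1,"rz":-0.048}
    - {"tx":3.45,"ty":-0.85,"tz":-0.1,"rz":-0.048}
    - {"tx":3.5,"ty":-0.7,"tz":-0.1,"rz":-0.048}

```text
schema error: expected keys tx, ty, tz, rx, ry, rz, hand
```

>>> drive_tool:
  moves:
    - {"tx":3.5,"ty":-0.5,"tz":-0.1,"rz":-0.048}
    - {"tx":3.5,"ty":-0.35,"tz":-0.1,"rz":-0.048}
    - {"tx":3.5,"ty":-0.15,"tz":-0.1,"rz":-0.048}
    - {"tx":3.5,"ty":0,"tz":-0.1,"rz":-0.048}
    - {"tx":3.5,"ty":0.2,"tz":-0.1,"rz":-0.048}

```text
schema error: expected keys tx, ty, tz, rx, ry, rz, hand
```

All keys are required.

>>> drive_tool:
  moves:
    - {"tx":2.9,"ty":-2.1,"tz":-0.1,"rx":0,"ry":0,"rz":-0.048,"hand":100}
    - {"tx":3.0,"ty":-1.9,"tz":-0.1,"rx":0,"ry":0,"rz":-0.048,"hand":100}
    - {"tx":3.1,"ty":-1.8,"tz":-0.1,"rx":0,"ry":0,"rz":-0.048,"hand":100}
    - {"tx":3.15,"ty":-1.6,"tz":-0.1,"rx":0,"ry":0,"rz":-0.048,"hand":100}
    - {"tx":3.2,"ty":-1.5,"tz":-0.1,"rx":0,"ry":0,"rz":-0.048,"hand":100}

```text
clock: 1.3
position: [0.3287, -0.4292, 0.216]
eef_rot: [2.99, 0.962, 0.0]
wrist_force: [-0.3, 0.0, -0.3]
gripper_width: 0.085
finger_force: 0.0
```

>>> drive_tool:
  moves:
    - {"tx":3.3,"ty":-1.3,"tz":-0.1,"rx":0,"ry":0,"rz":-0.048,"hand":100}
    - {"tx":3.35,"ty":-1.15,"tz":-0.1,"rx":0,"ry":0,"rz":-0.048,"hand":100}
    - {"tx":3.4,"ty":-1.0,"tz":-0.1,"rx":0,"ry":0,"rz":-0.048,"hand":100}
    - {"tx":3.45,"ty":-0.85,"tz":-0.1,"rx":0,"ry":0,"rz":-0.048,"hand":100}
    - {"tx":3.5,"ty":-0.7,"tz":-0.1,"rx":0,"ry":0,"rz":-0.048,"hand":100}

```text
clock: 1.8
position: [0.4242, -0.2795, 0.221]
eef_rot: [2.854, 1.313, 0.0]
wrist_force: [1.7, -0.2, 0.5]
gripper_width: 0.0857
finger_force: 0.0
```

>>> drive_tool:
  moves:
    - {"tx":3.5,"ty":-0.5,"tz":-0.1,"rx":0,"ry":0,"rz":-0.048,"hand":100}
    - {"tx":3.5,"ty":-0.35,"tz":-0.1,"rx":0,"ry":0,"rz":-0.048,"hand":100}
    - {"tx":3.5,"ty":-0.15,"tz":-0.1,"rx":0,"ry":0,"rz":-0.048,"hand":100}
    - {"tx":3.5,"ty":0,"tz":-0.1,"rx":0,"ry":0,"rz":-0.048,"hand":100}
    - {"tx":3.5,"ty":0.2,"tz":-0.1,"rx":0,"ry":0,"rz":-0.048,"hand":100}

```text
clock: 2.3
position: [0.5187, -0.1315, 0.226]
eef_rot: [2.676, 1.645, 0.0]
wrist_force: [-0.1, -0.1, 0.1]
gripper_width: 0.0855
finger_force: 0.0
```

```bash
python3 -c "
from h import *
plan([.615,.0172,.23],76.4,5)"
```

```text
at [ 0.5187 -0.1315  0.226 ] dist/row mm 35.43957509844016 deg/row 2.6454825574049234
[3.52, 0.38, -0.08] [0.0001, 0.0, -0.0462]
[3.5, 0.54, -0.08] [0.0001, 0.0, -0.0462]
[3.47, 0.7, -0.08] [0.0001, 0.0, -0.0462]
[3.44, 0.86, -0.08] [0.0001, 0.0, -0.0462]
[3.39, 1.02, -0.08] [0.0001, 0.0, -0.0462]
```

>>> drive_tool:
  moves:
    - {"tx":3.5,"ty":0.4,"tz":-0.1,"rx":0,"ry":0,"rz":-0.046,"hand":100}
    - {"tx":3.5,"ty":0.55,"tz":-0.1,"rx":0,"ry":0,"rz":-0.046,"hand":100}
    - {"tx":3.5,"ty":0.7,"tz":-0.1,"rx":0,"ry":0,"rz":-0.046,"hand":100}
    - {"tx":3.45,"ty":0.85,"tz":0,"rx":0,"ry":0,"rz":-0.046,"hand":100}
    - {"tx":3.4,"ty":1.0,"tz":0,"rx":0,"ry":0,"rz":-0.046,"hand":100}

```text
clock: 2.8
position: [0.6155, 0.0171, 0.2289]
eef_rot: [2.47, 1.941, 0.0]
wrist_force: [0.3, -1.4, 0.9]
gripper_width: 0.0856
finger_force: 0.0
```

```bash
python3 - <<'E'
from h import *
p=imaging.read_camera("wrist"); save(p,"pics/w1.png",s=1.2)
w,uv=world(p);c=p["pixels"].astype(int)[uv[:,1],uv[:,0]]
g=(w[:,2]>.152)&(w[:,2]<.166)&(np.hypot(w[:,0]-.615,w[:,1]-.017)<.04)&(c.max(1)<80)
print(g.sum(), cv2.minAreaRect(w[g][:,:2].astype(np.float32)*1000) if g.sum() else "")
b=(abs(w[:,2]-.1035)<.004)&(np.hypot(w[:,0]-.603,w[:,1]+.03)<.03)&(c.max(1)<80)
print(b.sum(), cv2.minAreaRect(w[b][:,:2].astype(np.float32)*1000) if b.sum() else "")
plan([.615,.0172,.128],76.4,5)
E
```

```text
979 ((616.6287841796875, 17.853527069091797), (46.18150329589844, 13.13625717163086), 77.20207977294922)
302 ((604.7919921875, -32.362789154052734), (28.95954132080078, 36.28879928588867), 76.59785461425781)
at [0.6174 0.0232 0.2287] dist/row mm 20.190160234321834 deg/row 0.09015255053921846
[-0.13, -0.02, 2.01] [0.0001, -0.0007, 0.0014]
[-0.13, -0.02, 2.01] [0.0001, -0.0007, 0.0014]
[-0.13, -0.02, 2.01] [0.0001, -0.0007, 0.0014]
[-0.13, -0.02, 2.01] [0.0001, -0.0007, 0.0014]
[-0.13, -0.02, 2.01] [0.0001, -0.0007, 0.0014]
```

View pics/w1.png

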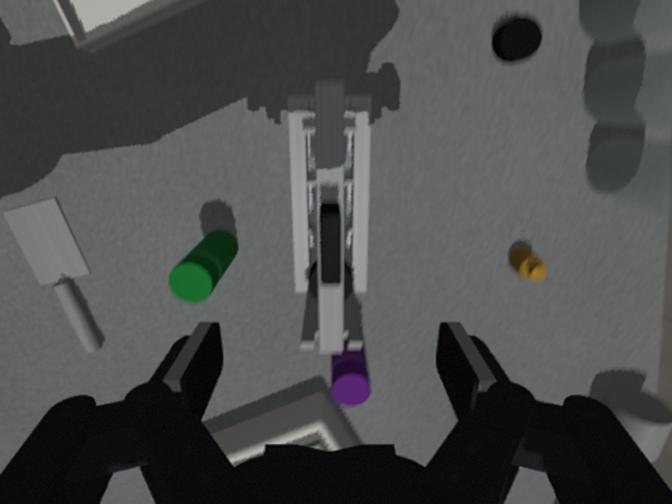

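The wrist view shows the black grip at (332,243), midway between the fingers and aligned with them. The wide cap is partly under the bar at (330,280).

>>> drive_tool:
  moves:
    - {"tx":-0.6,"ty":-0.1,"tz":2.5,"rx":0,"ry":0,"rz":0.005,"hand":100}
    - {"tx":0,"ty":0,"tz":3,"rx":0,"ry":0,"rz":0,"hand":100}
    - {"tx":0,"ty":0,"tz":3,"rx":0,"ry":0,"rz":0,"hand":100}
    - {"tx":0,"ty":0,"tz":1.6,"rx":0,"ry":0,"rz":0,"hand":100}
    - {"tx":0,"ty":0,"tz":0,"rx":0,"ry":0,"rz":0,"hand":100}

```text
clock: 3.35
position: [0.6112, 0.0101, 0.1257]
eef_rot: [-2.475, -1.932, 0.005]
wrist_force: [-0.0, -0.1, 0.5]
gripper_width: 0.0853
finger_force: 0.0
```

>>> drive_tool:
  grip_force: 50
  moves:
    - {"tx":0,"ty":0,"tz":0,"rx":0,"ry":0,"rz":0,"hand":0}
    - {"tx":0,"ty":0,"tz":0,"rx":0,"ry":0,"rz":0,"hand":0}
    - {"tx":0,"ty":0,"tz":0,"rx":0,"ry":0,"rz":0,"hand":0}
    - {"tx":0,"ty":0,"tz":0,"rx":0,"ry":0,"rz":0,"hand":0}
    - {"tx":0,"ty":0,"tz":0,"rx":0,"ry":0,"rz":0,"hand":0}

```text
clock: 3.85
position: [0.6127, 0.0102, 0.1283]
eef_rot: [2.476, 1.933, 0.001]
wrist_force: [4.4, -2.1, 13.3]
gripper_width: 0.0128
finger_force: 44.2
```

>>> drive_tool:
  moves:
    - {"tx":0,"ty":0,"tz":-0.5,"rx":0,"ry":0,"rz":0,"hand":0}
    - {"tx":0,"ty":0,"tz":-1,"rx":0,"ry":0,"rz":0,"hand":0}
    - {"tx":0,"ty":0,"tz":-2,"rx":0,"ry":0,"rz":0,"hand":0}
    - {"tx":0,"ty":0,"tz":-2,"rx":0,"ry":0,"rz":0,"hand":0}
    - {"tx":0,"ty":0,"tz":-2,"rx":0,"ry":0,"rz":0,"hand":0}

```text
clock: 4.35
position: [0.6123, 0.0103, 0.2043]
eef_rot: [2.476, 1.933, 0.0]
wrist_force: [0.7, 0.7, -1.9]
gripper_width: 0.0126
finger_force: 49.2
```

>>> drive_tool:
  moves:
    - {"tx":0,"ty":0,"tz":-1,"rx":0,"ry":0,"rz":0,"hand":0}
    - {"tx":0,"ty":0,"tz":0,"rx":0,"ry":0,"rz":0,"hand":0}
    - {"tx":0,"ty":0,"tz":0,"rx":0,"ry":0,"rz":0,"hand":0}

```text
clock: 4.65
position: [0.6121, 0.0102, 0.2123]
eef_rot: [-2.476, -1.933, 0.001]
wrist_force: [-0.7, -0.6, -2.5]
gripper_width: 0.0121
finger_force: 49.3
```

```bash
python3 - <<'E'
from h import *
p=imaging.read_camera("top");save(p,"pics/t2.png",s=1.4)
w,uv=world(p)
o=sensors.get_obs();print(o["position"],o["eef_rot"],o["wrist_force"],o["gripper_width"],o["finger_force"])
s=w[(abs(w[:,0]-.615)<.07)&(abs(w[:,1]-.02)<.14)&(w[:,2]>.16)&(w[:,2]<.235)]
print(len(s)); s=s[abs(s[:,2]-.21)<.03]
h=np.histogram(s[:,2],20);print(h)
for sgn in(-1,1):
    e=(sgn*((s[:,1]-.017))>.06)
    print(np.median(s[e],axis=0) if e.any() else "")
print(cv2.minAreaRect(s[:,:2].astype(np.float32)*1000))
plan([.49,.3485,.21],96.5,10)
E
```

```text
[0.61196545 0.01018837 0.21190986] [-2.47566972e+00 -1.93300012e+00  1.68608719e-03] [-0.38239761 -0.13139191 -2.46399699] 0.012418323511448452 49.25963580608368
16
(array([1, 0, 0, 0, 0, 0, 2, 1, 0, 0, 2, 4, 0, 1, 1, 2, 0, 1, 0, 1]), array([0.19700466, 0.19752397, 0.19804327, 0.19856258, 0.19908188,
       0.19960119, 0.2001205 , 0.2006398 , 0.20115911, 0.20167842,
       0.20219772, 0.20271703, 0.20323634, 0.20375564, 0.20427495,
       0.20479425, 0.20531356, 0.20583287, 0.20635217, 0.20687148,
       0.20739079]))

[0.62995148 0.11716039 0.20312641]
((629.7540283203125, 116.61103057861328), (11.486801147460938, 5.078834533691406), 40.35603332519531)
at [0.612  0.0102 0.2119] dist/row mm 35.96303372382117 deg/row 2.053477020815742
[2.99, -2.0, 0.02] [-0.0001, 0.0, -0.0358]
[3.06, -1.9, 0.02] [-0.0001, 0.0, -0.0358]
[3.12, -1.78, 0.02] [-0.0001, 0.0, -0.0358]
[3.18, -1.67, 0.02] [-0.0001, 0.0, -0.0358]
[3.24, -1.56, 0.02] [-0.0001, 0.0, -0.0358]
[3.3, -1.44, 0.02] [-0.0001, 0.0, -0.0358]
[3.35, -1.32, 0.02] [-0.0001, 0.0, -0.0358]
[3.39, -1.2, 0.02] [-0.0001, 0.0, -0.0358]
[3.43, -1.08, 0.02] [-0.0001, 0.0, -0.0358]
[3.47, -0.95, 0.02] [-0.0001, 0.0, -0.0358]
```

View pics/t2.png

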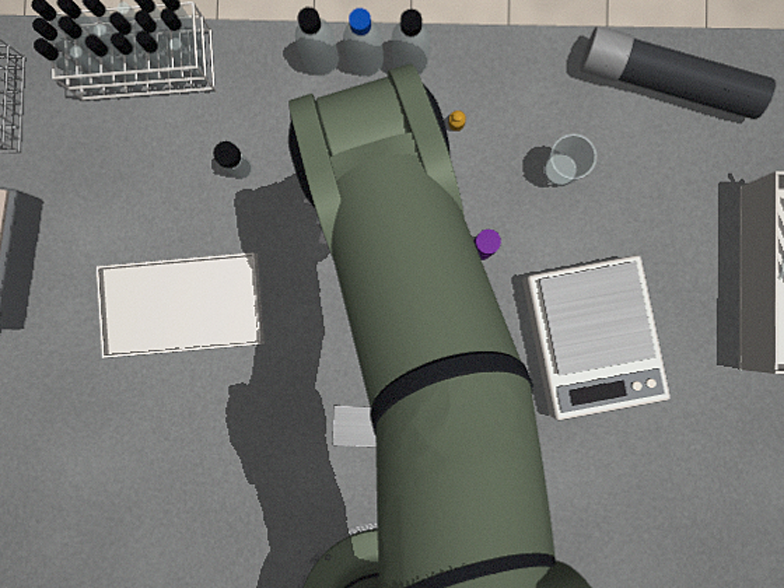

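The top view shows the arm hiding the carrier, with the tray clear at (180,305). Bar top is at z≈0.203, as expected, and the wrist carries its weight, so it is held.

>>> drive_tool:
  moves:
    - {"tx":2.9,"ty":-2.0,"tz":0,"rx":0,"ry":0,"rz":-0.036,"hand":0}
    - {"tx":3.0,"ty":-1.9,"tz":0,"rx":0,"ry":0,"rz":-0.036,"hand":0}
    - {"tx":3.1,"ty":-1.8,"tz":0,"rx":0,"ry":0,"rz":-0.036,"hand":0}
    - {"tx":3.1,"ty":-1.65,"tz":0,"rx":0,"ry":0,"rz":-0.036,"hand":0}
    - {"tx":3.2,"ty":-1.55,"tz":0,"rx":0,"ry":0,"rz":-0.036,"hand":0}

```text
clock: 5.2
position: [0.55, 0.1776, 0.2118]
eef_rot: [-2.29, -2.149, 0.002]
wrist_force: [0.7, -0.0, -2.3]
gripper_width: 0.0126
finger_force: 49.2
```

>>> drive_tool:
  moves:
    - {"tx":3.2,"ty":-1.45,"tz":0,"rx":0,"ry":0,"rz":-0.036,"hand":0}
    - {"tx":3.3,"ty":-1.3,"tz":0,"rx":0,"ry":0,"rz":-0.036,"hand":0}
    - {"tx":3.3,"ty":-1.2,"tz":0,"rx":0,"ry":0,"rz":-0.036,"hand":0}
    - {"tx":3.0,"ty":-1.1,"tz":0,"rx":0,"ry":0,"rz":-0.036,"hand":0}
    - {"tx":2.5,"ty":-0.9,"tz":0,"rx":0,"ry":0,"rz":-0.036,"hand":0}

```text
clock: 5.7
position: [0.4898, 0.331, 0.2118]
eef_rot: [-2.087, -2.347, 0.002]
wrist_force: [0.6, -0.1, -0.9]
gripper_width: 0.0126
finger_force: 49.2
```

>>> drive_tool:
  moves:
    - {"tx":0,"ty":0,"tz":0,"rx":0,"ry":0,"rz":0,"hand":0}
    - {"tx":0,"ty":0,"tz":0,"rx":0,"ry":0,"rz":0,"hand":0}
    - {"tx":0,"ty":0,"tz":0,"rx":0,"ry":0,"rz":0,"hand":0}

```text
clock: 6.0
position: [0.4914, 0.3284, 0.2122]
eef_rot: [2.092, 2.344, -0.002]
wrist_force: [-0.3, -0.1, -1.9]
gripper_width: 0.0123
finger_force: 49.2
```

```bash
python3 - <<'E'
from h import *
p=imaging.read_camera("scene");save(p,"pics/s3.png",s=1.4)
w,uv=world(p)
# bar underside/top heights at ends
s=w[(w[:,2]>.185)&(w[:,2]<.212)&(abs(w[:,0]-.49)<.09)&(abs(w[:,1]-.345)<.13)]
for lo,hi in((.23,.27),(.27,.31),(.39,.42),(.42,.46)):
    e=s[(s[:,1]>lo)&(s[:,1]<hi)]
    if len(e): print(lo,len(e),np.percentile(e[:,2],[5,50,95]),e.min(0),e.max(0))
plan([.4908,.3415,.0235],96.5,5)
E
```

```text
0.23 208 [0.1958314  0.2034467  0.20593457] [0.48714807 0.23138731 0.19341021] [0.51517882 0.26998543 0.20809739]
0.27 222 [0.19614665 0.20327084 0.2056192 ] [0.48270101 0.27009156 0.19434458] [0.51040057 0.309988   0.20670711]
0.39 176 [0.19554699 0.20362153 0.20614632] [0.46921152 0.39001997 0.19241572] [0.49575856 0.41977897 0.20738076]
0.42 116 [0.19544684 0.20364996 0.20571956] [0.46753638 0.4200497  0.19341169] [0.4932021  0.44036675 0.20670989]
at [0.4915 0.3284 0.2124] dist/row mm 37.863757392508006 deg/row 0.009632629962235656
[0.27, 0.02, 3.78] [-0.0001, 0.0001, 0.0]
[0.26, 0.02, 3.78] [-0.0001, 0.0001, 0.0]
[0.26, 0.02, 3.78] [-0.0001, 0.0001, 0.0]
[0.26, 0.02, 3.78] [-0.0001, 0.0001, 0.0]
[0.26, 0.02, 3.78] [-0.0001, 0.0001, 0.0]
```

View pics/s3.png

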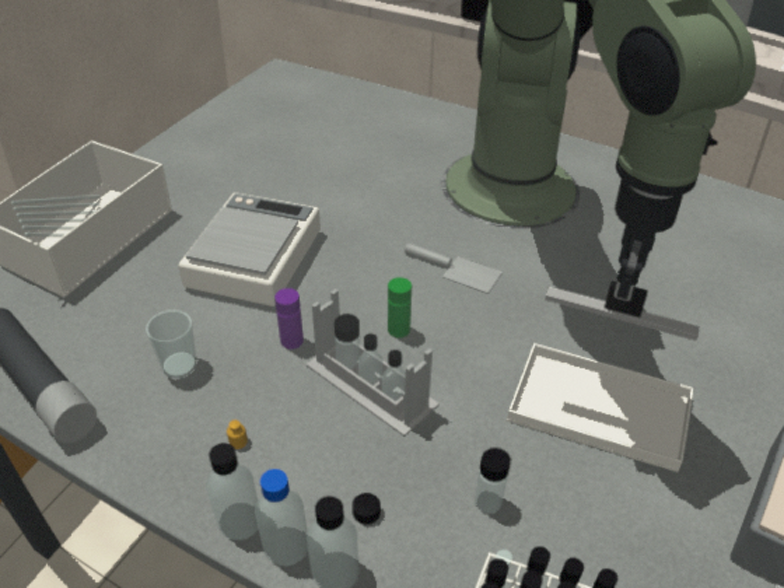

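The bar is level in the gripper at (625,310), above the tray. The carrier now shows the wide-capped jar at (347,330). Lowering the bar.

>>> drive_tool:
  moves:
    - {"tx":0.3,"ty":0,"tz":3.5,"rx":0,"ry":0,"rz":0,"hand":0}
    - {"tx":0.5,"ty":0,"tz":4.5,"rx":0,"ry":0,"rz":0,"hand":0}
    - {"tx":0.5,"ty":0,"tz":4.5,"rx":0,"ry":0,"rz":0,"hand":0}
    - {"tx":0,"ty":0,"tz":3.5,"rx":0,"ry":0,"rz":0,"hand":0}
    - {"tx":0,"ty":0,"tz":1.5,"rx":0,"ry":0,"rz":0,"hand":0}

```text
clock: 6.55
position: [0.4887, 0.3406, 0.0347]
eef_rot: [-2.091, -2.344, 0.006]
wrist_force: [-0.1, -0.8, -1.1]
gripper_width: 0.0126
finger_force: 49.2
```

>>> drive_tool:
  moves:
    - {"tx":0,"ty":0,"tz":0.5,"rx":0,"ry":0,"rz":0,"hand":0}
    - {"tx":0,"ty":0,"tz":0,"rx":0,"ry":0,"rz":0,"hand":0}
    - {"tx":0,"ty":0,"tz":0,"rx":0,"ry":0,"rz":0,"hand":0}

```text
clock: 6.85
position: [0.4906, 0.3428, 0.0345]
eef_rot: [2.091, 2.344, 0.004]
wrist_force: [-1.2, -0.0, -1.3]
gripper_width: 0.0127
finger_force: 49.2
```

>>> drive_tool:
  moves:
    - {"tx":0,"ty":0,"tz":0.5,"rx":0,"ry":0,"rz":0,"hand":0}
    - {"tx":0,"ty":0,"tz":0.4,"rx":0,"ry":0,"rz":0,"hand":0}
    - {"tx":0,"ty":0,"tz":0.1,"rx":0,"ry":0,"rz":0,"hand":0}
    - {"tx":0,"ty":0,"tz":0,"rx":0,"ry":0,"rz":0,"hand":0}

```text
clock: 7.25
position: [0.4896, 0.3423, 0.0227]
eef_rot: [-2.09, -2.345, 0.0]
wrist_force: [-0.3, -0.6, -2.2]
gripper_width: 0.0123
finger_force: 49.2
```

>>> drive_tool:
  moves:
    - {"tx":0,"ty":0,"tz":0.1,"rx":0,"ry":0,"rz":0,"hand":0}
    - {"tx":0,"ty":0,"tz":0,"rx":0,"ry":0,"rz":0,"hand":30}
    - {"tx":0,"ty":0,"tz":0,"rx":0,"ry":0,"rz":0,"hand":60}
    - {"tx":0,"ty":0,"tz":0,"rx":0,"ry":0,"rz":0,"hand":70}
    - {"tx":0,"ty":0,"tz":0,"rx":0,"ry":0,"rz":0,"hand":70}

```text
clock: 7.75
position: [0.4896, 0.3424, 0.0218]
eef_rot: [-2.09, -2.345, -0.0]
wrist_force: [0.4, -0.1, 0.7]
gripper_width: 0.06
finger_force: 0.0
```

>>> drive_tool:
  moves:
    - {"tx":0,"ty":0,"tz":-1,"rx":0,"ry":0,"rz":0,"hand":70}
    - {"tx":0,"ty":0,"tz":-3,"rx":0,"ry":0,"rz":0,"hand":100}
    - {"tx":0,"ty":0,"tz":-4.5,"rx":0,"ry":0,"rz":0,"hand":100}
    - {"tx":0,"ty":0,"tz":-4.5,"rx":0,"ry":0,"rz":0,"hand":100}
    - {"tx":0,"ty":0,"tz":-4,"rx":0,"ry":0,"rz":0,"hand":100}

```text
clock: 8.25
position: [0.4895, 0.3425, 0.1948]
eef_rot: [-2.09, -2.346, -0.002]
wrist_force: [0.4, -0.5, 0.4]
gripper_width: 0.0856
finger_force: 0.0
```

```bash
python3 - <<'E'
from h import *
p=imaging.read_camera("scene")
w,uv=world(p);c=p["pixels"].astype(int)[uv[:,1],uv[:,0]]
s=w[(w[:,2]>.010)&(w[:,2]<.018)&(abs(w[:,0]-.49)<.06)&(abs(w[:,1]-.345)<.115)]
print("bar top",len(s),np.median(s[:,2]),cv2.minAreaRect(s[:,:2].astype(np.float32)*1000))
g=w[(w[:,2]>.045)&(w[:,2]<.07)&(abs(w[:,0]-.49)<.06)&(abs(w[:,1]-.345)<.115)]
print("grip top",len(g),g.max(0) if len(g) else "")
b=(w[:,2]>.1015)&(w[:,2]<.106)&(np.hypot(w[:,0]-.603,w[:,1]+.03)<.03)&(c.max(1)<85)
print("cap",b.sum(),cv2.minAreaRect(w[b][:,:2].astype(np.float32)*1000),np.median(w[b],axis=0))
save(p,"pics/s4.png",(150,180,510,350),2.2)
plan([.604,-.030,.19],76.4,11)
E
```

```text
bar top 696 0.014091496431681227 ((508.13946533203125, 352.3193359375), (83.5325698852539, 213.88790893554688), 0.2008257359266281)
grip top 183 [0.49939224 0.37472409 0.05895188]
cap 153 ((603.50146484375, -30.580312728881836), (38.155277252197266, 35.664634704589844), 80.99766540527344) [ 0.60339203 -0.03083969  0.10375417]
at [0.4912 0.3443 0.2009] dist/row mm 35.54997241780866 deg/row 1.836906328082288
[-3.5, 0.63, 0.09] [0.0006, -0.0005, 0.0321]
[-3.48, 0.74, 0.09] [0.0006, -0.0005, 0.0321]
[-3.45, 0.85, 0.09] [0.0006, -0.0005, 0.0321]
[-3.42, 0.96, 0.09] [0.0006, -0.0005, 0.0321]
[-3.39, 1.07, 0.09] [0.0006, -0.0005, 0.0321]
[-3.35, 1.18, 0.1] [0.0006, -0.0005, 0.0321]
[-3.31, 1.28, 0.1] [0.0006, -0.0005, 0.0321]
[-3.27, 1.39, 0.1] [0.0006, -0.0005, 0.0321]
[-3.22, 1.49, 0.1] [0.0006, -0.0005, 0.0321]
[-3.17, 1.6, 0.1] [0.0006, -0.0005, 0.0321]
[-3.12, 1.7, 0.1] [0.0006, -0.0005, 0.0321]
```

View pics/s4.png

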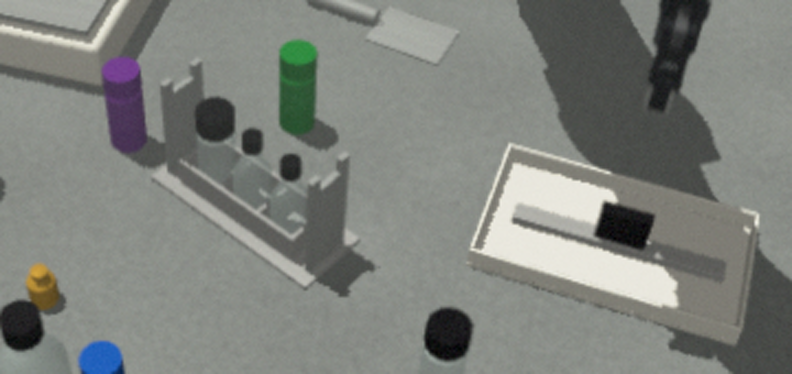

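The bar lies flat in the tray at (620,240) in the crop, top at z=0.014. The wide-capped jar is at (215,130), so I go there next.

>>> drive_tool:
  moves:
    - {"tx":-3.5,"ty":0.6,"tz":0,"rx":0,"ry":0,"rz":0.032,"hand":100}
    - {"tx":-3.5,"ty":0.7,"tz":0,"rx":0,"ry":0,"rz":0.032,"hand":100}
    - {"tx":-3.5,"ty":0.85,"tz":0,"rx":0,"ry":0,"rz":0.032,"hand":100}
    - {"tx":-3.4,"ty":0.95,"tz":0,"rx":0,"ry":0,"rz":0.032,"hand":100}
    - {"tx":-3.4,"ty":1.1,"tz":0,"rx":0,"ry":0,"rz":0.032,"hand":100}

```text
clock: 8.8
position: [0.5406, 0.1702, 0.1926]
eef_rot: [2.272, 2.17, 0.001]
wrist_force: [0.6, 0.1, 0.1]
gripper_width: 0.0853
finger_force: 0.0
```

>>> drive_tool:
  moves:
    - {"tx":-3.4,"ty":1.2,"tz":0,"rx":0,"ry":0,"rz":0.032,"hand":100}
    - {"tx":-3.3,"ty":1.3,"tz":0,"rx":0,"ry":0,"rz":0.032,"hand":100}
    - {"tx":-3.3,"ty":1.4,"tz":0,"rx":0,"ry":0,"rz":0.032,"hand":100}
    - {"tx":-3.2,"ty":1.5,"tz":0,"rx":0,"ry":0,"rz":0.032,"hand":100}
    - {"tx":-3.2,"ty":1.6,"tz":0,"rx":0,"ry":0,"rz":0.032,"hand":100}

```text
clock: 9.3
position: [0.5925, -0.0006, 0.1926]
eef_rot: [2.438, 1.981, 0.001]
wrist_force: [0.6, -0.2, 1.5]
gripper_width: 0.0854
finger_force: 0.0
```

>>> drive_tool:
  moves:
    - {"tx":-2.5,"ty":1.4,"tz":0,"rx":0,"ry":0,"rz":0.032,"hand":100}
    - {"tx":0,"ty":0,"tz":0,"rx":0,"ry":0,"rz":0,"hand":100}
    - {"tx":0,"ty":0,"tz":0,"rx":0,"ry":0,"rz":0,"hand":100}
    - {"tx":0,"ty":0,"tz":0,"rx":0,"ry":0,"rz":0,"hand":100}

```text
clock: 9.7
position: [0.6007, -0.0255, 0.1922]
eef_rot: [-2.467, -1.945, -0.001]
wrist_force: [-0.1, 0.7, -1.0]
gripper_width: 0.0855
finger_force: 0.0
```

```bash
python3 - <<'E'
from h import *
p=imaging.read_camera("wrist")
w,uv=world(p);c=p["pixels"].astype(int)[uv[:,1],uv[:,0]]
b=(abs(w[:,2]-.104)<.003)&(np.hypot(w[:,0]-.603,w[:,1]+.03)<.03)&(c.max(1)<85)
print(b.sum(),cv2.minAreaRect(w[b][:,:2].astype(np.float32)*1000) if b.sum() else "",cv2.minEnclosingCircle(w[b][:,:2].astype(np.float32)*1000))
save(p,"pics/w4.png")
plan([.6038,-.0306,.070],76.4,5)
E
```

```text
1486 ((604.1231079101562, -31.986309051513672), (37.47072219848633, 36.363773345947266), 75.49242401123047) ((604.1293334960938, -32.07101058959961), 19.01639747619629)
at [ 0.6007 -0.0254  0.1921] dist/row mm 24.45941875372776 deg/row 0.024546750183270707
[-0.09, 0.08, 2.44] [0.0, -0.0001, 0.0004]
[-0.09, 0.08, 2.44] [0.0, -0.0001, 0.0004]
[-0.09, 0.08, 2.44] [0.0, -0.0001, 0.0004]
[-0.09, 0.08, 2.44] [0.0, -0.0001, 0.0004]
[-0.09, 0.08, 2.44] [0.0, -0.0001, 0.0004]
```

>>> drive_tool:
  moves:
    - {"tx":-0.5,"ty":0.45,"tz":2.0,"rx":0,"ry":0,"rz":0,"hand":100}
    - {"tx":0,"ty":0,"tz":3.0,"rx":0,"ry":0,"rz":0,"hand":100}
    - {"tx":0,"ty":0,"tz":3.5,"rx":0,"ry":0,"rz":0,"hand":100}
    - {"tx":0,"ty":0,"tz":2.5,"rx":0,"ry":0,"rz":0,"hand":100}
    - {"tx":0,"ty":0,"tz":1.2,"rx":0,"ry":0,"rz":0,"hand":100}

```text
clock: 10.25
position: [0.603, -0.0316, 0.0679]
eef_rot: [-2.466, -1.944, 0.003]
wrist_force: [-0.7, 0.2, 0.6]
gripper_width: 0.0852
finger_force: 0.0
```

>>> drive_tool:
  grip_force: 45
  moves:
    - {"tx":0,"ty":0,"tz":0,"rx":0,"ry":0,"rz":0,"hand":80}
    - {"tx":0,"ty":0,"tz":0,"rx":0,"ry":0,"rz":0,"hand":60}
    - {"tx":0,"ty":0,"tz":0,"rx":0,"ry":0,"rz":0,"hand":30}
    - {"tx":0,"ty":0,"tz":0,"rx":0,"ry":0,"rz":0,"hand":20}
    - {"tx":0,"ty":0,"tz":0,"rx":0,"ry":0,"rz":0,"hand":20}

```text
clock: 10.75
position: [0.605, -0.0325, 0.0714]
eef_rot: [2.467, 1.942, 0.003]
wrist_force: [-1.7, 0.4, 9.7]
gripper_width: 0.0359
finger_force: 44.0
```

>>> drive_tool:
  moves:
    - {"tx":0,"ty":0,"tz":-0.5,"rx":0,"ry":0,"rz":0,"hand":20}
    - {"tx":0,"ty":0,"tz":-1,"rx":0,"ry":0,"rz":0,"hand":20}
    - {"tx":0,"ty":0,"tz":-2,"rx":0,"ry":0,"rz":0,"hand":20}
    - {"tx":0,"ty":0,"tz":-2,"rx":0,"ry":0,"rz":0,"hand":20}
    - {"tx":0,"ty":0,"tz":-2.5,"rx":0,"ry":0,"rz":0,"hand":20}

```text
clock: 11.25
position: [0.6038, -0.0325, 0.1511]
eef_rot: [-2.468, -1.943, 0.0]
wrist_force: [0.2, 0.4, -1.4]
gripper_width: 0.0361
finger_force: 45.2
```

>>> drive_tool:
  moves:
    - {"tx":0,"ty":0,"tz":-2.5,"rx":0,"ry":0,"rz":0,"hand":20}
    - {"tx":0,"ty":0,"tz":-2.5,"rx":0,"ry":0,"rz":0,"hand":20}
    - {"tx":0,"ty":0,"tz":-1.5,"rx":0,"ry":0,"rz":0,"hand":20}
    - {"tx":0,"ty":0,"tz":-0.5,"rx":0,"ry":0,"rz":0,"hand":20}
    - {"tx":0,"ty":0,"tz":0,"rx":0,"ry":0,"rz":0,"hand":20}

```text
clock: 11.75
position: [0.6041, -0.0326, 0.2201]
eef_rot: [2.468, 1.943, 0.001]
wrist_force: [0.1, 0.4, -2.2]
gripper_width: 0.0364
finger_force: 45.3
```

```bash
python3 - <<'E'
from h import *
o=sensors.get_obs();print(o["wrist_force"],o["gripper_width"],o["finger_force"])
p=imaging.read_camera("scene"); save(p,"pics/s5.png",(150,60,400,300),2.5)
plan([.486,-.3153,.222],60,12)
E
```

```text
[ 0.06831082  0.36997778 -2.18710712] 0.03635470897674867 45.26219844818115
at [ 0.6038 -0.0327  0.2192] dist/row mm 25.517585602216528 deg/row 1.368125576006478
[-2.52, -0.4, -0.02] [-0.0, 0.0, 0.0239]
[-2.53, -0.34, -0.02] [-0.0, 0.0, 0.0239]
[-2.54, -0.28, -0.02] [-0.0, 0.0, 0.0239]
[-2.54, -0.22, -0.02] [-0.0, 0.0, 0.0239]
[-2.55, -0.16, -0.02] [-0.0, 0.0, 0.0239]
[-2.55, -0.1, -0.02] [-0.0, 0.0, 0.0239]
[-2.55, -0.04, -0.02] [-0.0, 0.0, 0.0239]
[-2.55, 0.02, -0.02] [-0.0, 0.0, 0.0239]
[-2.55, 0.08, -0.02] [-0.0, 0.0, 0.0239]
[-2.55, 0.15, -0.02] [-0.0, 0.0, 0.0239]
[-2.54, 0.21, -0.02] [-0.0, 0.0, 0.0239]
[-2.54, 0.27, -0.02] [-0.0, 0.0, 0.0239]
```

View pics/s5.png

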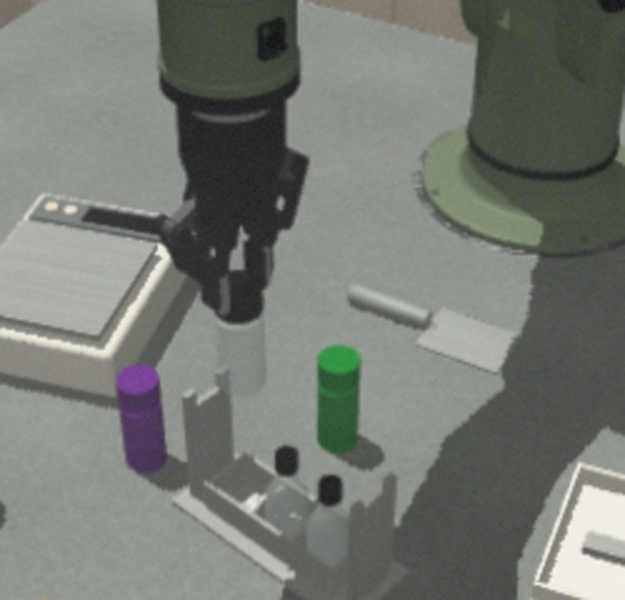

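The jar hangs upright in the fingers at (240,340), clear of the carrier, whose end cell is now empty.

>>> drive_tool:
  moves:
    - {"tx":-1.5,"ty":-0.3,"tz":0,"rx":0,"ry":0,"rz":0.024,"hand":20}
    - {"tx":-2.5,"ty":-0.4,"tz":0,"rx":0,"ry":0,"rz":0.024,"hand":20}
    - {"tx":-2.5,"ty":-0.3,"tz":0,"rx":0,"ry":0,"rz":0.024,"hand":20}
    - {"tx":-2.5,"ty":-0.2,"tz":0,"rx":0,"ry":0,"rz":0.024,"hand":20}
    - {"tx":-2.5,"ty":-0.2,"tz":0,"rx":0,"ry":0,"rz":0.024,"hand":20}

```text
clock: 12.3
position: [0.5565, -0.1404, 0.2187]
eef_rot: [-2.582, -1.788, 0.002]
wrist_force: [0.5, 0.7, -2.5]
gripper_width: 0.0358
finger_force: 45.3
```

>>> drive_tool:
  moves:
    - {"tx":-2.5,"ty":-0.1,"tz":0,"rx":0,"ry":0,"rz":0.024,"hand":20}
    - {"tx":-2.5,"ty":-0.1,"tz":0,"rx":0,"ry":0,"rz":0.024,"hand":20}
    - {"tx":-2.5,"ty":0,"tz":0,"rx":0,"ry":0,"rz":0.024,"hand":20}
    - {"tx":-2.5,"ty":0.1,"tz":0,"rx":0,"ry":0,"rz":0.024,"hand":20}
    - {"tx":-2.5,"ty":0.1,"tz":0,"rx":0,"ry":0,"rz":0.024,"hand":20}

```text
clock: 12.8
position: [0.5071, -0.2552, 0.2187]
eef_rot: [-2.684, -1.63, 0.002]
wrist_force: [0.3, -0.6, -1.7]
gripper_width: 0.0361
finger_force: 45.3
```

>>> drive_tool:
  moves:
    - {"tx":-2.5,"ty":0.2,"tz":0,"rx":0,"ry":0,"rz":0.024,"hand":20}
    - {"tx":-2.5,"ty":0.2,"tz":0,"rx":0,"ry":0,"rz":0.024,"hand":20}
    - {"tx":-1.0,"ty":0.1,"tz":0,"rx":0,"ry":0,"rz":0,"hand":20}
    - {"tx":0,"ty":0,"tz":0,"rx":0,"ry":0,"rz":0,"hand":20}
    - {"tx":0,"ty":0,"tz":0,"rx":0,"ry":0,"rz":0,"hand":20}

```text
clock: 13.3
position: [0.4846, -0.3081, 0.2194]
eef_rot: [-2.72, -1.569, -0.0]
wrist_force: [-0.5, 1.0, -1.6]
gripper_width: 0.0358
finger_force: 45.2
```

```bash
python3 - <<'E'
from h import *
o=sensors.get_obs();print(o["position"],o["wrist_force"],o["gripper_width"],o["finger_force"])
p=imaging.read_camera("scene"); save(p,"pics/s6.png",(80,40,330,270),2.5)
w,uv=world(p);x,y=o["position"][:2]
s=w[(np.hypot(w[:,0]-x,w[:,1]-y)<.028)&(w[:,2]>.1)&(w[:,2]<.24)]
print(np.percentile(s[:,2],[0,1,3,10]))
for lo in np.arange(.14,.24,.01):
    e=s[(s[:,2]>lo)&(s[:,2]<lo+.01)]
    if len(e)>5: print(round(lo,2),len(e),np.median(e,axis=0).round(4))
plan([.486,-.3153,.146],o and 60,5)
E
```

```text
[ 0.48463792 -0.30807786  0.21940202] [-0.48817808  1.03869392 -1.58933158] 0.03579600622921096 45.24856746196747
[0.15046483 0.15321457 0.1558902  0.16183643]
0.15 43 [ 0.495  -0.2954  0.1564]
0.16 60 [ 0.4927 -0.2938  0.1651]
0.17 55 [ 0.4942 -0.2932  0.175 ]
0.18 60 [ 0.4962 -0.2957  0.1854]
0.19 60 [ 0.4951 -0.2942  0.1947]
0.2 63 [ 0.4956 -0.2951  0.205 ]
0.21 64 [ 0.4959 -0.2954  0.2151]
0.22 59 [ 0.4943 -0.2949  0.2239]
0.23 58 [ 0.4967 -0.2936  0.2347]
at [ 0.4849 -0.3078  0.2195] dist/row mm 14.782744040224689 deg/row 0.00931707128819194
[-0.12, 0.1, 1.47] [-0.0001, -0.0001, 0.0]
[-0.12, 0.1, 1.47] [-0.0001, -0.0001, 0.0]
[-0.12, 0.1, 1.47] [-0.0001, -0.0001, 0.0]
[-0.12, 0.09, 1.47] [-0.0001, -0.0001, 0.0]
[-0.12, 0.09, 1.47] [-0.0001, -0.0001, 0.0]
```

View pics/s6.png

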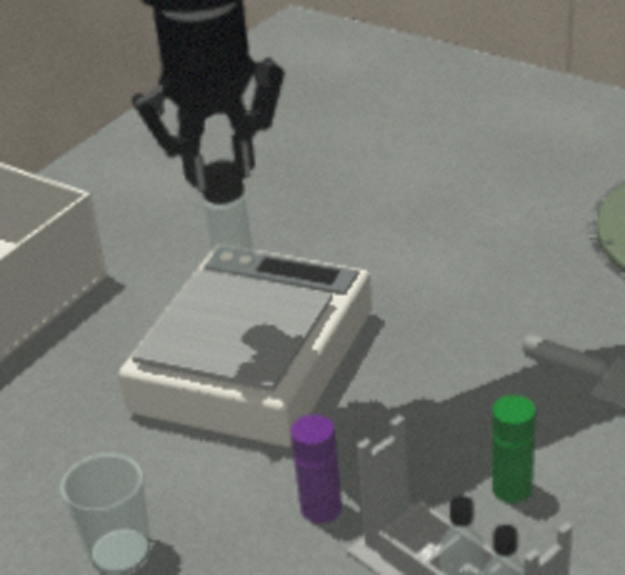

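The jar is upright above the pan at (225,205), base at about z=0.152, with side points at constant x and y over its height. Lowering it.

>>> drive_tool:
  moves:
    - {"tx":-0.3,"ty":0.2,"tz":1.5,"rx":0,"ry":0,"rz":0,"hand":20}
    - {"tx":-0.3,"ty":0.3,"tz":2.0,"rx":0,"ry":0,"rz":0,"hand":20}
    - {"tx":0,"ty":0,"tz":2.0,"rx":0,"ry":0,"rz":0,"hand":20}
    - {"tx":0,"ty":0,"tz":1.0,"rx":0,"ry":0,"rz":0,"hand":20}
    - {"tx":0,"ty":0,"tz":0.5,"rx":0,"ry":0,"rz":0,"hand":20}

```text
clock: 13.85
position: [0.4856, -0.316, 0.1484]
eef_rot: [-2.72, -1.569, 0.001]
wrist_force: [-0.6, -0.1, -0.5]
gripper_width: 0.0357
finger_force: 45.3
```

>>> drive_tool:
  moves:
    - {"tx":0,"ty":0,"tz":0.1,"rx":0,"ry":0,"rz":0,"hand":20}
    - {"tx":0,"ty":0,"tz":0,"rx":0,"ry":0,"rz":0,"hand":20}
    - {"tx":0,"ty":0,"tz":0,"rx":0,"ry":0,"rz":0,"hand":20}

```text
clock: 14.15
position: [0.4862, -0.3168, 0.1495]
eef_rot: [2.721, 1.568, 0.001]
wrist_force: [-1.1, 0.5, -1.9]
gripper_width: 0.036
finger_force: 45.3
```

```bash
python3 - <<'E'
from h import *
o=sensors.get_obs();print(o["position"],o["eef_rot"],o["wrist_force"])
p=imaging.read_camera("scene")
w,uv=world(p);x,y=o["position"][:2]
s=w[(np.hypot(w[:,0]-x,w[:,1]-y)<.023)&(w[:,2]>.06)&(w[:,2]<.2)]
c=p["pixels"].astype(int)[uv[:,1],uv[:,0]]
k=(np.hypot(w[:,0]-x,w[:,1]-y)<.0225)&(w[:,2]>.12)&(w[:,2]<.2)&(c.max(1)<85)
print("cap z",np.percentile(w[k][:,2],[2,50,98]))
print(np.histogram(s[:,2],bins=np.arange(.06,.2,.005)))
E
```

```text
[ 0.48616174 -0.3168315   0.14948467] [2.72097865e+00 1.56840818e+00 9.01681596e-04] [-1.08786617  0.49964728 -1.92911664]
cap z [0.16035671 0.17999071 0.19599765]
(array([  0,   0,  44,  44,  11,  22,  30,  25,  26,  27,  25,  25,  32,
        24,  34,  22,  30,  28,  36,  19,  23,  31,  32,  38, 106,   7,
         9,   7]), array([0.06 , 0.065, 0.07 , 0.075, 0.08 , 0.085, 0.09 , 0.095, 0.1  ,
       0.105, 0.11 , 0.115, 0.12 , 0.125, 0.13 , 0.135, 0.14 , 0.145,
       0.15 , 0.155, 0.16 , 0.165, 0.17 , 0.175, 0.18 , 0.185, 0.19 ,
       0.195, 0.2  ]))
```

>>> drive_tool:
  moves:
    - {"tx":0,"ty":0,"tz":0.3,"rx":0,"ry":0,"rz":0,"hand":20}
    - {"tx":0,"ty":0,"tz":0.2,"rx":0,"ry":0,"rz":0,"hand":20}
    - {"tx":0,"ty":0,"tz":0.1,"rx":0,"ry":0,"rz":0,"hand":20}
    - {"tx":0,"ty":0,"tz":0,"rx":0,"ry":0,"rz":0,"hand":20}

```text
clock: 14.6
position: [0.4858, -0.3167, 0.1427]
eef_rot: [-2.722, -1.569, 0.0]
wrist_force: [-0.4, -0.6, -1.8]
gripper_width: 0.0358
finger_force: 45.3
```

>>> drive_tool:
  moves:
    - {"tx":0,"ty":0,"tz":0.05,"rx":0,"ry":0,"rz":0,"hand":20}
    - {"tx":0,"ty":0,"tz":0.05,"rx":0,"ry":0,"rz":0,"hand":20}
    - {"tx":0,"ty":0,"tz":0,"rx":0,"ry":0,"rz":0,"hand":20}

```text
clock: 14.9
position: [0.486, -0.3168, 0.1425]
eef_rot: [2.721, 1.568, 0.0]
wrist_force: [-2.2, 2.1, 10.1]
gripper_width: 0.036
finger_force: 46.5
```

Contact made at about 10 N. Easing off, then releasing.

>>> drive_tool:
  moves:
    - {"tx":0,"ty":0,"tz":-0.04,"rx":0,"ry":0,"rz":0,"hand":20}
    - {"tx":0,"ty":0,"tz":0,"rx":0,"ry":0,"rz":0,"hand":50}
    - {"tx":0,"ty":0,"tz":0,"rx":0,"ry":0,"rz":0,"hand":80}
    - {"tx":0,"ty":0,"tz":0,"rx":0,"ry":0,"rz":0,"hand":100}
    - {"tx":0,"ty":0,"tz":0,"rx":0,"ry":0,"rz":0,"hand":100}

```text
clock: 15.4
position: [0.4858, -0.3167, 0.1421]
eef_rot: [-2.722, -1.569, 0.0]
wrist_force: [-0.5, -0.1, 0.3]
gripper_width: 0.0835
finger_force: 0.0
```

>>> drive_tool:
  moves:
    - {"tx":0,"ty":0,"tz":-1,"rx":0,"ry":0,"rz":0,"hand":100}
    - {"tx":0,"ty":0,"tz":-2,"rx":0,"ry":0,"rz":0,"hand":100}
    - {"tx":0,"ty":0,"tz":-3,"rx":0,"ry":0,"rz":0,"hand":100}
    - {"tx":0,"ty":0,"tz":-3,"rx":0,"ry":0,"rz":0,"hand":100}
    - {"tx":0,"ty":0,"tz":-1.5,"rx":0,"ry":0,"rz":0,"hand":100}

```text
clock: 15.9
position: [0.4865, -0.317, 0.2505]
eef_rot: [2.719, 1.567, 0.003]
wrist_force: [0.4, -0.5, 0.0]
gripper_width: 0.0856
finger_force: 0.0
```

>>> drive_tool:
  moves:
    - {"tx":0,"ty":0,"tz":0,"rx":0,"ry":0,"rz":0,"hand":100}
    - {"tx":0,"ty":0,"tz":0,"rx":0,"ry":0,"rz":0,"hand":100}

```text
clock: 16.1
position: [0.4857, -0.3167, 0.2474]
eef_rot: [2.722, 1.569, 0.0]
wrist_force: [-0.0, -0.1, -0.1]
gripper_width: 0.0858
finger_force: 0.0
```

```bash
python3 - <<'E'
from h import *
p=imaging.read_camera("scene"); save(p,"pics/s7.png",s=1.4)
w,uv=world(p)
for lo in np.arange(.08,.19,.02):
    e=w[(np.hypot(w[:,0]-.486,w[:,1]+.317)<.03)&(w[:,2]>lo)&(w[:,2]<lo+.02)]
    if len(e): print(round(lo,2),len(e),np.median(e,axis=0).round(4),e[:,2].max())
E
```

```text
0.08 105 [ 0.495  -0.3011  0.0897] 0.09973822353017847
0.1 110 [ 0.4959 -0.3024  0.1103] 0.11997859643098341
0.12 113 [ 0.4958 -0.3024  0.1307] 0.13993321794668867
0.14 112 [ 0.495  -0.3025  0.1487] 0.15990116404499477
0.16 192 [ 0.4883 -0.3107  0.1734] 0.17854023729026647
```

View pics/s7.png

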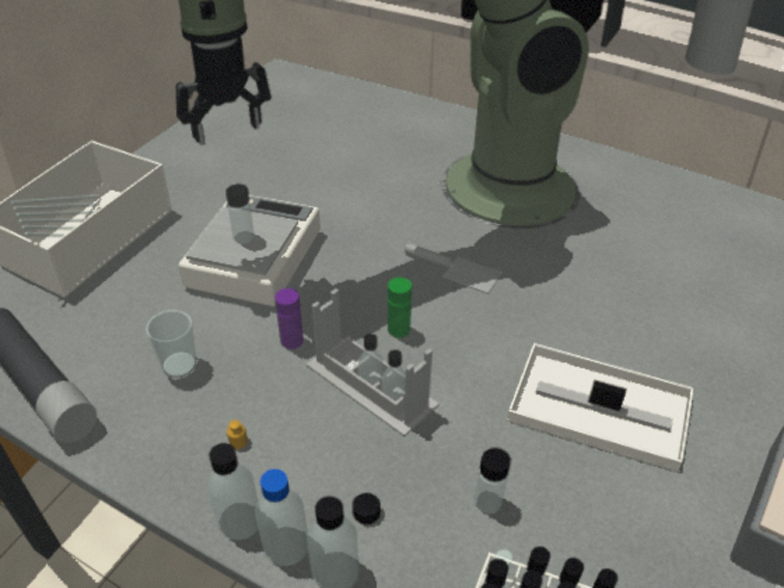

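The jar stands upright on the pan at (240,212), top at z=0.175. The bar lies flat in the tray at (605,405), and the gripper is clear of both.

```bash
python3 -c "
from rig import workorder
print(workorder.job_done())"
```

```text
the job is handed in; nothing more can be done
None
```

I laid the bar flat on the tray floor, then stood the wide-capped jar upright on the balance pan, and handed the job in at about 16 s on the robot's clock.

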